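Build up the tiered praline stand

ROBOT

A 7-joint arm with a two-finger parallel gripper is mounted at the origin on the work surface. World frame = base frame: x ahead of the robot, y to its left, z up, the work surface at z = 0. Lengths are in m, angles in rad, forces in N, time in s.
With the tool pointing down it reaches from about 0.35 to 0.9 m from the base axis. Payload 19.9 kg.
Tool frame: the origin (TCP) lies at the very end of the fingers, on their centre line; the grasp point (between the pads) lies 19 mm behind it; z points along the fingers, y is the line along which they close (so a half turn about z gives the same grasp; the last joint's range is limited). The gripper opens to 85 mm and grips with 20 to 120 N. Pads are 22 mm wide; open, the fingers measure 114 mm over their backs; the gripper's body (76 mm by 85 mm) begins 54 mm behind the grasp point. The pads swing forward as they close: fully open they stand 13 mm farther back than shut.
Start: joints at [-1.272, 0.417, -0.01, 1.614, 0.005, 1.111, -0.053], TCP at [0.209, 0.589, 0.231] pointing down, gripper open.
Joint ranges: [-2.81, 2.81], [-0.39, 2.02], [-1.27, 1.25], [0.06, 2.57], [-1.19, 4.33], [0.19, 2], [-2.82, 2.82]. Speed limits (rad/s): [1.89, 1.89, 2.39, 2.39, 3.01, 3.01, 3.01].

INTERFACE

Orientations are given as a unit quaternion [x, y, z, w].
In Python, from plant import observe, imaging, arm gives the robot as it stands.
- The arm moves only by the tool drive_tool, never from a script. Its argument "targets" is a list of rows, each a list of 3 entries, a list of its own where there are three numbers: the finger opening in cm, from 0 to 8.54, then the shift along the world's x, y, z in normalised numbers (1 is 75 cm), then the turn, a rotation vector about the world's x, y, z in normalised numbers (1 is 4 rad). In form: [[hand, [x, y, z], [wx, wy, wz]], ...]. A call has 1 to 12 rows; each row is the pose to reach, as a shift and turn from the pose commanded when the call began; what a row does not reach only later rows make up. A row lasts 1/10 s, in which the tool goes at most 50 mm and 8.59 degrees, less where a joint would pass 70% of its speed; a pose out of reach is approached as far as the arm can. Shift and turn numbers lie between -1 and 1, and a call with a number outside is refused. A call with a gripper value outside its range is refused whole. The fingers move at their own pace and stop on an object; the grip force is fixed at half the most. Time passes only in rows, so rows that repeat a pose let the fingers close. It gives the time, the measured TCP pose, the force, the opening and the grip force at its end, in the units of the state.
- observe(): the state, without advancing time (a new reading comes with each control period).
- imaging.snapshot(name): name is "scene" or "side" or "wrist"; returns a dict with "color" (384x512x3 uint8, red, green, blue), "fov_y" (degrees; the focal length in pixels is half the picture's height over the tangent of half this angle, whatever the lens; pixels are square), "cx", "cy" (the principal point, pixels), "dist" ([k1, k2, p1, p2, k3] as OpenCV has them; the pictures are not rectified), "xyz" and "rotation" of the camera in the world; the wrist camera has in their place "mount" (4x4, takes a point from camera to tool coordinates, whose origin is the TCP and whose axes are the flange's). Camera axes: x right, y up, looking along -z (the intrinsics and any distortion apply to the point x, -y, -z); pixel columns grow to the right and rows downward; lengths in m; the calibration is good to about 2 mm. A picture is of the moment at which its call begins: read the wrist's pose just before it. There is no depth.
- arm.job_done(): hands the job in; it is judged then, once.
The state is a dict: "time_s": time; "joint_pos": joint angles; "joint_vel": joint speeds; "effort": joint torques, N m; "tool_pos": TCP position; "ee_rot": TCP orientation; "contact_force": force on the tool from outside, world axes, zero at the start; "moment": the same for the moment, N m; "width": finger opening in m; "finger_force": force on a finger pad.
Only numpy, scipy, OpenCV 4.12 (cv2) and the standard library are available. Lean on these libraries where they do the work, as an engineer would, in place of code of your own. Each camera call takes 0.05 s, during which the arm holds its last target. There are 200 camera calls.

TASK

Build the tiered praline stand on its square marble foot, working upwards: first the large dish on the foot, then the medium dish, then the small dish, and last the finial on top. Set each piece down gently so that it sits level and fully home over the spigot of the piece below, let go of it, and leave the gift box and the jar where they are.

Things in the scene. Friction and masses are not known exactly. Their poses are not given: they have to be found in the camera images.
- foot: Fixed foot: square white marble base 96 x 96 mm, 18 high; brass column 34 mm across to a flat shoulder 30 mm above the counter, on it a spigot 14 mm across and 14 high (upper 8 tapering to 7 across). Origin: centre of the underside, on the counter; z up. The large dish's underside comes to rest on the shoulder.
- large_dish: Loose round white large dish, plate 130 mm across, 8 mm thick (rim 12), about 0.4 kg. Central brass column 34 mm across to a flat shoulder 54 mm above the underside, with a spigot 14 mm across, 14 high (upper 8 tapering to 7 across). Socket 20 mm across, 22 deep in the underside. Lift by the column. Origin: centre of the flat underside, z up; seated, it rests on the shoulder of the piece below.
- medium_dish: Loose round white medium dish, plate 104 mm across, 8 mm thick (rim 12), about 0.28 kg. Central brass column 34 mm across to a flat shoulder 54 mm above the underside, with a spigot 14 mm across, 14 high (upper 8 tapering to 7 across). Socket 20 mm across, 22 deep in the underside. Lift by the column. Origin: centre of the flat underside, z up; seated, it rests on the shoulder of the piece below.
- small_dish: Loose round white small dish, plate 78 mm across, 8 mm thick (rim 12), about 0.18 kg. Central brass column 34 mm across to a flat shoulder 54 mm above the underside, with a spigot 14 mm across, 14 high (upper 8 tapering to 7 across). Socket 20 mm across, 22 deep in the underside. Lift by the column. Origin: centre of the flat underside, z up; seated, it rests on the shoulder of the piece below.
- finial: Loose brass finial (top knob), upright on the counter, 54 mm high, about 0.09 kg: base 34 mm across and 22 high with a socket 20 mm across and 16 deep in its underside; above it a knob 24 mm across from 22 to 44 mm, narrowing to the top at 54. Lift by the knob. Origin: centre of the underside; z up.
- gift_box: Bystander: cardboard gift box 70 x 90 x 37 mm with a ribbon, loose; origin at the centre of its underside.
- jar: Bystander: closed jar 60 mm in diameter and 70 mm high, loose; origin at the centre of its underside.
Not all that is in view belongs to the job. There is more than one size of the finial; the job needs the largest.

How it is judged:
On the way, in this order (a step that is already met when the one before it is completed fails the run):
1. the large dish sits on the foot (horizontal distance between large_dish and foot below 0.007 m and z of large_dish in the frame of foot between 0.027 and 0.033 m and angle between large_dish's own z axis and vertical below 0.06 rad), for 0.2 s.
2. the medium dish sits on the large dish (horizontal distance between medium_dish and large_dish below 0.007 m and z of medium_dish in the frame of large_dish between 0.051 and 0.057 m and angle between medium_dish's own z axis and vertical below 0.06 rad), for 0.2 s.
3. the small dish sits on the medium dish (horizontal distance between small_dish and medium_dish below 0.007 m and z of small_dish in the frame of medium_dish between 0.051 and 0.057 m and angle between small_dish's own z axis and vertical below 0.06 rad), for 0.2 s.
4. the finial sits on the small dish (horizontal distance between finial and small_dish below 0.007 m and z of finial in the frame of small_dish between 0.051 and 0.057 m and angle between finial's own z axis and vertical below 0.06 rad), for 0.2 s.
At the end, for the whole second after the job is handed in: Large dish seated on the foot, medium dish on the large, small dish on the medium and finial on the small: each centred within 7 mm on the piece below, at its seated height within 3 mm, level within 0.06 rad, and at rest; gift box and jar within 30 mm of where they were (all of step 1 and all of step 2 and all of step 3 and all of step 4 and linear speed of each of large_dish, medium_dish, small_dish, finial below 0.02 m/s and distance of each of gift_box, jar from where it was at the start of the episode below 0.03 m); the robot touches nothing.
It fails at once if the gift box or the jar pushed more than 30 mm (distance of any of gift_box, jar from where it was at the start of the episode above 0.03 m).
It fails at once if a dish or the finial let fall (faster than 0.45 m/s with the fingers off it: a drop of about 10 mm) ((linear speed of large_dish above 0.45 m/s and contact force between the fingers and large_dish below 0.05 N) or (linear speed of medium_dish above 0.45 m/s and contact force between the fingers and medium_dish below 0.05 N) or (linear speed of small_dish above 0.45 m/s and contact force between the fingers and small_dish below 0.05 N) or (linear speed of finial above 0.45 m/s and contact force between the fingers and finial below 0.05 N)).
It also fails if it takes over 115 s, if anything falls off the work surface, if the arm or the gripper's body presses on something with over 40 N, if the wrist force passes 120 N, or if a joint passes its speed limit or range.

## Working session

There is one attempt and no reset: what is moved stays moved. The work goes in short steps, Python scripts to look and compute and a tool call to move; the robot and the scene stay as the last step left them, time stands still between calls to the robot, and variables do not carry over. Pictures are saved under pics/ and viewed, at most 17 in all, crops included, and the job is handed in when it is done.

Besides the shell and the picture viewer there is one more tool, called after "Emit:" as name(argument=value, ...) on one line, values as JSON. drive_tool: Moves the arm, as the interface text tells. Its arguments: {"type":"object","properties":{"targets":{"type":"array"}},"required":["targets"]}

```bash
mkdir -p pics; ls
python3 - <<'E'
from plant import observe, imaging
import cv2, pickle
print(observe())
for n in ["scene","side"]:
    s=imaging.snapshot(n); pickle.dump(s,open(f"pics/{n}0.pkl","wb"))
    print({k:v for k,v in s.items() if k!="color"})
    cv2.imwrite(f"pics/{n}0.png",s["color"][:,:,::-1])
E
```

```text
pics
{'time_s': 0.0, 'joint_pos': array([-1.27150423,  0.41797363, -0.01033744,  1.61417612,  0.00467468,
        1.1106723 , -0.05301135]), 'joint_vel': array([-0.00137728,  0.00022728, -0.00083089,  0.0007129 , -0.00376091,
        0.00091115, -0.00021212]), 'effort': array([-1.16887561e-03, -8.64463806e+01,  6.78799096e-01, -4.34880531e+01,
        1.92263938e-02,  7.36978749e-03, -6.05159698e-05]), 'tool_pos': array([0.20876566, 0.58873973, 0.23065949]), 'ee_rot': array([ 1.69564201e-01,  9.85518959e-01, -5.97866497e-04, -7.55395715e-05]), 'contact_force': array([ 0.28783886, -0.11251304, -0.84127204]), 'moment': array([-0.00293283,  0.01028321, -0.01507802]), 'finger_force': 0.0, 'width': 0.08534705552296898}
{'fov_y': 49.907216907337016, 'cx': 253.47864652062583, 'cy': 195.9645761439175, 'dist': array([-0.13826417,  0.        ,  0.        ,  0.        ,  0.        ]), 'xyz': array([ 1.1767757 , -0.48726419,  0.57955095]), 'rotation': array([0.41838731, 0.20601436, 0.38401332, 0.79689642])}
{'fov_y': 49.28464321916642, 'cx': 256.0598326124402, 'cy': 199.5086447451254, 'dist': array([-0.02513858,  0.        ,  0.        ,  0.        ,  0.        ]), 'xyz': array([ 0.35990462, -0.89789549,  0.83695947]), 'rotation': array([ 0.41626758, -0.04090737, -0.09551679,  0.90328536])}
```

View pics/scene0.png

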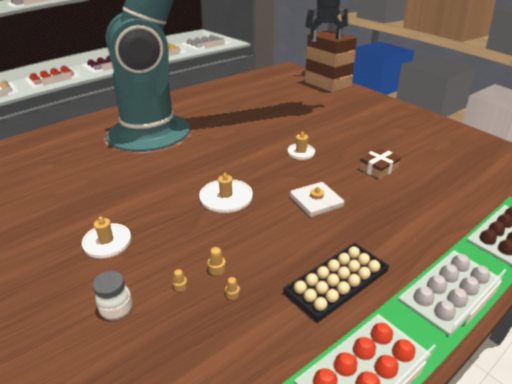

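View pics/side0.png

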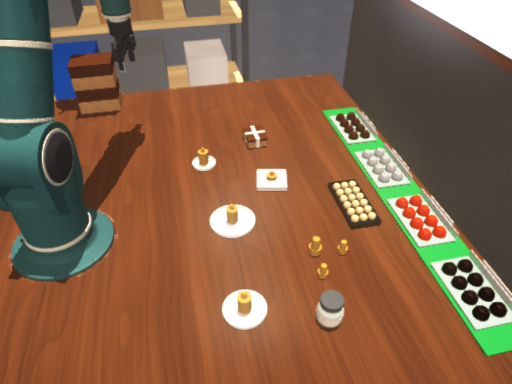

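The scene view shows the large dish at (226,195), medium (107,240), small (301,151), foot (317,199), the biggest finial at (216,262), jar (113,297) and box (380,162). In the side view the same pieces are at (232,220), (245,308), (204,162), (272,180), (315,246), (330,310) and (255,137).

```bash
cat > h.py <<'E'
import numpy as np, cv2
from scipy.spatial.transform import Rotation as R
from plant import observe, imaging
def rays(s,uv):
    f=s["color"].shape[0]/2/np.tan(np.radians(s["fov_y"])/2)
    K=np.array([[f,0,s["cx"]],[0,f,s["cy"]],[0,0,1]])
    p=cv2.undistortPoints(np.array(uv,float).reshape(-1,1,2),K,np.array(s["dist"])).reshape(-1,2)
    d=np.c_[p[:,0],-p[:,1],-np.ones(len(p))]
    if "T" in s: return s["T"][:3,3], d@s["T"][:3,:3].T
    return np.array(s["xyz"]), d@R.from_quat(s["rotation"]).as_matrix().T
def plane(s,uv,z):
    o,d=rays(s,uv); return o+d*((z-o[2])/d[:,2])[:,None]
def tri(a,ua,b,ub):
    (o1,d1),(o2,d2)=rays(a,[ua]),rays(b,[ub]); d1,d2=d1[0],d2[0]
    t=np.linalg.lstsq(np.c_[d1,-d2],o2-o1,rcond=None)[0]
    p,q=o1+t[0]*d1,o2+t[1]*d2; return (p+q)/2,np.linalg.norm(p-q)
def wrist():
    o=observe(); s=imaging.snapshot("wrist")
    T=np.eye(4); T[:3,:3]=R.from_quat(o["ee_rot"]).as_matrix(); T[:3,3]=o["tool_pos"]
    s["T"]=T@np.array(s["mount"]); return s,o
def brass(im):
    h=cv2.cvtColor(im,cv2.COLOR_RGB2HSV); return cv2.inRange(h,(13,120,90),(28,255,255))
def white(im):
    h=cv2.cvtColor(im,cv2.COLOR_RGB2HSV); return cv2.inRange(h,(0,0,150),(180,70,255))
def comp(m,u,v,r=12):
    n,l,st,c=cv2.connectedComponentsWithStats(m)
    w=l[max(0,v-r):v+r+1,max(0,u-r):u+r+1]; w=w[w>0]
    k=np.bincount(w).argmax(); return (l==k).astype(np.uint8),st[k],c[k]
E
cat > m.py <<'E'
from h import *; import pickle
A,B=[pickle.load(open(f"pics/{n}0.pkl","rb")) for n in ("scene","side")]
S={"large":((226,190),(232,214)),"medium":((104,232),(245,303)),"small":((301,145),(204,158)),"foot":((317,193),(272,175)),"fin":((216,262),(315,246)),"f2":((180,281),(343,247)),"f3":((232,289),(323,271))}
for k,(a,b) in S.items():
    o=[];tops=[]
    for s,(u,v) in ((A,a),(B,b)):
        _,st,c=comp(brass(s["color"]),u,v); zc={"foot":.028}.get(k,.034 if k[0]!="f" else .022)
        o.append(plane(s,[c],zc)[0,:2].round(4)); tops.append(st.tolist())
        if k[0]!="f" or k=="foot":
            m,st,_=comp(white(s["color"]),u,v,16)
            hull=cv2.convexHull(np.argwhere(m)[:,::-1].astype(np.float32))
            e=cv2.fitEllipse(hull) if k!="foot" else cv2.minAreaRect(hull)
            o.append(plane(s,[e[0]],.018 if k=="foot" else .012)[0,:2].round(4)); o.append(np.round(e[1]))
            if k=="foot": print(plane(s,cv2.approxPolyDP(hull,4,True).reshape(-1,2),.018).round(3).tolist())
    print(k,*o,tops)
for s,p in ((A,(113,305)),(B,(330,318)),): print("jar",plane(s,[p],.03))
for s,p in ((A,(380,163)),(B,(255,138)),): print("box",plane(s,[p],.025))
E
python3 m.py
```

```text
large [ 0.4655 -0.0189] [ 0.4792 -0.0274] [34. 54.] [ 0.4694 -0.0215] [ 0.4684 -0.0301] [33. 46.] [[217, 172, 16, 25, 273], [227, 203, 10, 21, 175]]
medium [ 0.4442 -0.3243] [ 0.4573 -0.3275] [34. 51.] [ 0.4475 -0.3278] [ 0.4469 -0.3308] [40. 45.] [[93, 216, 19, 27, 359], [238, 292, 13, 22, 251]]
small [0.4145 0.2888] [0.4296 0.2739] [17. 28.] [0.4216 0.285 ] [0.4208 0.272 ] [15. 24.] [[295, 131, 14, 21, 210], [197, 147, 12, 18, 160]]
[[0.692, 0.158, 0.018], [0.671, 0.07, 0.018], [0.57, 0.101, 0.018], [0.591, 0.193, 0.018]]
[[0.654, 0.069, 0.018], [0.565, 0.083, 0.018], [0.588, 0.19, 0.018], [0.678, 0.17, 0.018]]
foot [0.6272 0.1349] [0.6324 0.1319] [31. 48.] [0.6218 0.1324] [0.6215 0.1251] [21. 29.] [[311, 187, 12, 11, 100], [267, 171, 9, 9, 65]]
fin [ 0.6675 -0.1827] [ 0.6651 -0.1845] [[207, 246, 19, 30, 450], [308, 235, 15, 22, 240]]
f2 [ 0.667 -0.265] [ 0.7358 -0.2028] [[172, 268, 16, 24, 292], [337, 239, 12, 17, 147]]
f3 [ 0.7441 -0.2   ] [ 0.6576 -0.2689] [[224, 276, 17, 25, 299], [317, 262, 12, 18, 158]]
jar [[ 0.65473195 -0.39109242  0.03      ]]
jar [[ 0.62749366 -0.40703417  0.03      ]]
box [[0.6310316  0.37879578 0.025     ]]
box [[0.61827562 0.36617437 0.025     ]]
```

Careful with the scale: shifts go in shares of 75 cm and turns go in shares of 4 rad. That gives: -60.5 cm / 75 = -0.8067, 25.5 cm / 75 = 0.34, -1.23 rad / 4 = -0.3075.

Emit:
drive_tool(targets=[[8.5, [0.0667, -0.16, 0.0067], [0, 0, -0.075]], [8.5, [0.34, -0.8067, 0.0267], [0, 0, -0.3075]], [8.5, [0.34, -0.8067, 0.0267], [0, 0, -0.3075]], [8.5, [0.34, -0.8067, 0.0267], [0, 0, -0.3075]], [8.5, [0.34, -0.8067, 0.0267], [0, 0, -0.3075]], [8.5, [0.34, -0.8067, 0.0267], [0, 0, -0.3075]], [8.5, [0.34, -0.8067, 0.0267], [0, 0, -0.3075]], [8.5, [0.34, -0.8067, 0.0267], [0, 0, -0.3075]], [8.5, [0.34, -0.8067, 0.0267], [0, 0, -0.3075]], [8.5, [0.34, -0.8067, 0.0267], [0, 0, -0.3075]], [8.5, [0.34, -0.8067, 0.0267], [0, 0, -0.3075]], [8.5, [0.34, -0.8067, 0.0267], [0, 0, -0.3075]]])

```text
time_s: 1.3
tool_pos: [0.442, 0.0344, 0.2498]
ee_rot: [0.707, 0.707, 0.0, -0.0]
contact_force: [1.1, 0.9, 0.3]
width: 0.0848
finger_force: 0.0
```

Emit:
drive_tool(targets=[[8.5, [0, 0, 0], [0, 0, 0]], [8.5, [0, 0, 0], [0, 0, 0]], [8.5, [0, 0, 0], [0, 0, 0]], [8.5, [0, 0, 0], [0, 0, 0]], [8.5, [0, 0, 0], [0, 0, 0]]])

```text
time_s: 1.8
tool_pos: [0.4416, 0.0372, 0.2495]
ee_rot: [0.707, 0.708, -0.0, -0.0]
contact_force: [-0.8, 0.6, -0.4]
width: 0.0853
finger_force: 0.0
```

Run:
```python
from h import *
s,o=wrist(); cv2.imwrite("pics/w1.png",s["color"][:,:,::-1]); print(o["tool_pos"],R.from_quat(o["ee_rot"]).as_matrix().round(3),o["joint_pos"].round(2)); print(s["mount"],s["fov_y"],s["T"][:3,3])
```

```text
[0.44158149 0.03723337 0.24953644] [[-0.002  1.    -0.   ]
 [ 1.     0.002  0.   ]
 [ 0.    -0.    -1.   ]] [-0.71  0.06  0.59  2.04 -0.04  1.05 -0.1 ]
[[ 2.18221030e-04  9.60164473e-01  2.79435390e-01  7.01123989e-02]
 [ 9.99999913e-01 -1.10440330e-04 -4.01452837e-04  8.38643546e-04]
 [-3.54599815e-04  2.79435453e-01 -9.60164414e-01 -1.41364682e-01]
 [ 0.00000000e+00  0.00000000e+00  0.00000000e+00  1.00000000e+00]] 71.04006022480462 [0.44233503 0.10733014 0.39090935]
```

View pics/w1.png

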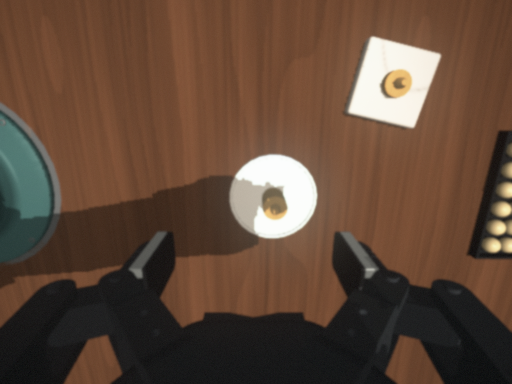

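The wrist view shows the large dish, plate centred near (273,197), and the foot shoulder with its spigot near (396,83).

```bash
cat >> h.py <<'E'
def plate(s,z,ref=None,lo=110,size=.06):
    """centre of the whitish plate blob nearest ref (world xy), rim on plane z: hull ellipse"""
    h=cv2.cvtColor(s["color"],cv2.COLOR_RGB2HSV); m=cv2.inRange(h,(0,0,lo),(180,75,255))
    m[:, :][int(384*.9):]=0
    out=[]
    for c in cv2.findContours(m,cv2.RETR_EXTERNAL,cv2.CHAIN_APPROX_NONE)[0]:
        if cv2.contourArea(c)<300: continue
        P=plane(s,cv2.convexHull(c).reshape(-1,2).astype(float)+0.0,z)[:,:2]
        (x,y),r=cv2.minEnclosingCircle(P.astype(np.float32)*1000)
        A=np.c_[2*P,np.ones(len(P))]; q=np.linalg.lstsq(A,(P**2).sum(1),rcond=None)[0]
        out.append((x/1000,y/1000,r*2,q[0],q[1],2000*np.sqrt(q[2]+q[0]**2+q[1]**2)))
    return np.round(out,4)
def brassb(s,z,lo=(10,90,60)):
    h=cv2.cvtColor(s["color"],cv2.COLOR_RGB2HSV); m=cv2.inRange(h,lo,(30,255,255)); out=[]
    for c in cv2.findContours(m,cv2.RETR_EXTERNAL,cv2.CHAIN_APPROX_NONE)[0]:
        if cv2.contourArea(c)<60: continue
        e=cv2.fitEllipse(cv2.convexHull(c)) if len(c)>5 else None
        out.append([*e[0],*e[1],*plane(s,[e[0]],z)[0,:2]])
    return np.round(out,4)
E
python3 - <<'E'
from h import *
s,o=wrist(); np.save("pics/w1.npy",s,allow_pickle=True)
np.set_printoptions(suppress=True,linewidth=150)
print(plate(s,.012)); print(brassb(s,.030,(12,120,110)))
for p in [(273,197),(195,200),(275,185),(265,180),(250,210)]: print(p,cv2.cvtColor(s["color"],cv2.COLOR_RGB2HSV)[p[1],p[0]])
E
```

```text
[[  0.4714  -0.0195 134.3187   0.472   -0.0194 133.0272]
 [  0.6268   0.1396 134.9212   0.6267   0.1402 127.0361]]
[[281.0944 264.9704  25.8755  31.1005   0.4854  -0.1219]
 [303.5672 261.8186  24.9033  28.8229   0.5194  -0.1164]
 [251.6593 265.4684  28.5994  41.0929   0.4404  -0.1228]
 [100.2666 188.9791  18.5446  31.4533   0.2277  -0.0011]
 [ 66.6177 179.8111  26.7589  35.67     0.1826   0.0122]
 [331.8366 204.0162  52.17   108.8083   0.5547  -0.023 ]
 [ 93.383  156.5492  12.8596  34.1738   0.2255   0.0449]
 [396.8657  82.874   23.6131  28.4099   0.6235   0.1392]
 [390.3959 101.0232 158.1659 215.8784   0.6184   0.1173]]
(273, 197) [ 18  95 137]
(195, 200) [ 10 133  73]
(275, 185) [ 53   4 249]
(265, 180) [ 60   2 253]
(250, 210) [ 20  31 187]
```

To row units: 16 cm / 75 = 0.2133, 15 cm / 75 = 0.2.

Emit:
drive_tool(targets=[[8.5, [0.0533, 0.0533, 0], [0, 0, 0]], [8.5, [0.1067, 0.1067, 0], [0, 0, 0]], [8.5, [0.1467, 0.16, 0], [0, 0, 0]], [8.5, [0.2, 0.2133, 0], [0, 0, 0]], [8.5, [0.2, 0.2133, 0], [0, 0, 0]], [8.5, [0.2, 0.2133, 0], [0, 0, 0]], [8.5, [0.2, 0.2133, 0], [0, 0, 0]]])

```text
time_s: 2.6
tool_pos: [0.5915, 0.1962, 0.2491]
ee_rot: [0.707, 0.707, -0.001, 0.0]
contact_force: [0.0, -0.2, -0.8]
width: 0.0848
finger_force: 0.0
```

Run:
```python
from h import *
s,o=wrist(); np.save("pics/w2.npy",s,allow_pickle=True); cv2.imwrite("pics/w2.png",cv2.resize(s["color"][80:300,130:430,::-1],None,fx=2,fy=2))
np.set_printoptions(suppress=True,linewidth=150)
print(o["tool_pos"],plate(s,.018)); print(brassb(s,.030,(12,120,110)))
```

```text
[0.59151874 0.19615771 0.24909807] [[  0.9866  -0.03    71.5746   0.9886  -0.0199  64.6341]
 [  0.4798  -0.0132 135.6537   0.4834  -0.0113 121.9031]
 [  0.6262   0.1417 134.1082   0.6256   0.1417 122.9614]
 [  0.9689   0.1326 204.3401   0.9764   0.1334 202.385 ]
 [  0.4279   0.2816  81.154    0.4278   0.2818  79.9098]
 [  0.6239   0.382   80.8786   0.6235   0.3829  79.5717]]
[[173.4313 305.1763  17.1995  19.2999   0.4641  -0.0367]
 [243.9699 277.7491  37.2948  56.6534   0.578    0.0146]
 [285.2606 255.5616  42.9725  70.053    0.6407   0.0534]
 [315.4609 248.0543  30.9516  52.029    0.6855   0.066 ]
 [432.4784 212.9286  15.5929  39.689    0.8509   0.1223]
 [322.9038 211.3384  21.0224  46.3859   0.6923   0.1248]
 [320.1242 173.4131  25.3262  36.5337   0.6844   0.1807]
 [442.5421 146.7357  15.6141  42.6161   0.8467   0.2176]
 [277.2187 146.9879  38.9097  40.9782   0.6244   0.2169]
 [110.114  136.1392  20.8623  28.2384   0.4023   0.2314]
 [289.717  120.1395  11.2865  20.7985   0.6398   0.2519]
 [252.8448 124.8343  12.0579  47.3654   0.5918   0.2459]
 [216.7039 102.2652  21.4033  42.5419   0.5455   0.2741]
 [109.4685  96.293   30.3579  35.8742   0.4089   0.2816]
 [269.6873  58.5131  15.2038  17.776    0.6125   0.3255]
 [470.2314 139.2496  44.5067 298.3873   0.8821   0.2277]
 [490.4818  48.6211  12.683   23.4081   0.8828   0.3378]
 [ 78.5215  42.39    21.5077  37.3115   0.3801   0.344 ]
 [346.2657  10.4562  16.0048  27.5088   0.7017   0.3776]
 [315.5617  43.7017  38.7512  90.5303   0.6678   0.342 ]
 [232.4593  18.4151  28.3965  74.0543   0.5676   0.3691]
 [141.6459  16.6929  23.2705  35.2121   0.4601   0.3712]]
```

View pics/w2.png

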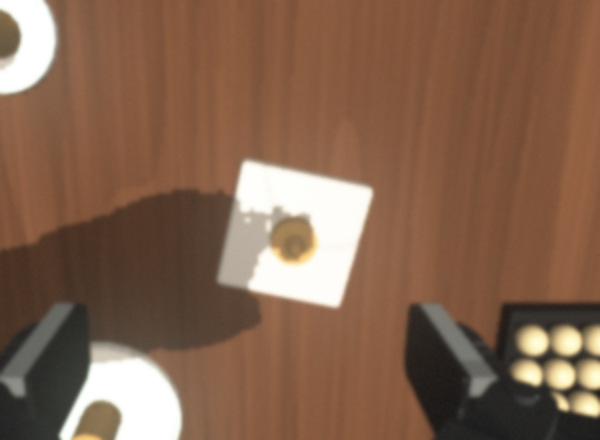

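The crop shows the foot, marble corners at crop (245,160), (372,188), (340,307) and (218,283), and the shoulder disc at crop (294,240), which is full-frame (277,200).

Run:
```python
from h import *
s=np.load("pics/w2.npy",allow_pickle=True).item()
print(plane(s,[(277,200)],.030), plane(s,[(277,197.2)],.018), plane(s,[(277,201)],.037))
c=np.array([(245,160),(372,188),(340,307),(218,283)])/2+[130,80]
print(plane(s,c,.018),plane(s,c,.018).mean(0))
s=np.load("pics/w1.npy",allow_pickle=True).item()
```

```text
[[0.62596499 0.14197257 0.03      ]] [[0.62697213 0.14214566 0.018     ]] [[0.62535116 0.14292025 0.037     ]]
[[0.59126221 0.19704839 0.018     ]
 [0.68161008 0.17694035 0.018     ]
 [0.66340303 0.08403443 0.018     ]
 [0.57098456 0.10375074 0.018     ]] [0.62681497 0.14044348 0.018     ]
```

To row units: -21.6 cm / 75 = -0.288, -20 cm / 75 = -0.2667.

Emit:
drive_tool(targets=[[8, [-0.0267, -0.0533, 0], [0, 0, 0]], [8, [-0.0533, -0.1067, 0], [0, 0, 0]], [8, [-0.0867, -0.16, 0], [0, 0, 0]], [8, [-0.12, -0.2133, -0.0267], [0, 0, 0]], [8, [-0.1467, -0.2667, -0.0533], [0, 0, 0]], [8, [-0.16, -0.288, -0.1067], [0, 0, 0]], [8, [-0.16, -0.288, -0.1467], [0, 0, 0]], [8, [-0.16, -0.288, -0.1867], [0, 0, 0]], [8, [-0.16, -0.288, -0.1867], [0, 0, 0]], [8, [-0.16, -0.288, -0.1867], [0, 0, 0]]])

```text
time_s: 3.65
tool_pos: [0.4715, -0.0201, 0.1105]
ee_rot: [0.707, 0.707, -0.0, -0.0]
contact_force: [0.3, -0.9, -0.1]
width: 0.0802
finger_force: 0.0
```

Run:
```python
from h import *
s,o=wrist(); cv2.imwrite("pics/w3.png",s["color"][:,:,::-1])
print(o["tool_pos"],plate(s,.012))
```

```text
[ 0.47153521 -0.02005372  0.11045261] [[ 4.717000e-01 -1.990000e-02  1.310779e+02  4.718000e-01 -1.970000e-02
   1.303339e+02]
 [ 6.230000e-01  1.170000e-01  1.066778e+02  6.243000e-01  1.211000e-01
   1.012118e+02]]
```

View pics/w3.png

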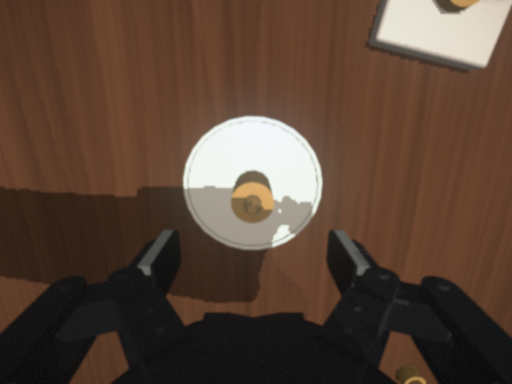

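The close view has the plate centred under the fingers, centre (252,182) in the picture, which gives (0.4717, -0.0198) in the world. I go straight down and grip.

To row units: -8.6 cm / 75 = -0.1147, -8 cm / 75 = -0.1067.

Emit:
drive_tool(targets=[[8, [0, 0, -0.04], [0, 0, 0]], [8, [0, 0, -0.08], [0, 0, 0]], [8, [0, 0, -0.1067], [0, 0, 0]], [8, [0, 0, -0.1147], [0, 0, 0]], [3, [0, 0, -0.1147], [0, 0, 0]], [3, [0, 0, -0.1147], [0, 0, 0]], [3, [0, 0, -0.1147], [0, 0, 0]], [3, [0, 0, -0.1147], [0, 0, 0]], [3, [0, 0, -0.1147], [0, 0, 0]], [3, [0, 0, -0.1147], [0, 0, 0]]])

```text
time_s: 4.7
tool_pos: [0.4724, -0.0194, 0.0249]
ee_rot: [0.707, 0.707, 0.001, 0.0]
contact_force: [-5.1, 0.6, 20.9]
width: 0.0325
finger_force: 57.7
```

To row units: 16.1 cm / 75 = 0.2147, 15.4 cm / 75 = 0.2053.

Emit:
drive_tool(targets=[[3, [0, 0, 0.0067], [0, 0, 0]], [3, [0, 0, 0.0267], [0, 0, 0]], [3, [0, 0, 0.0533], [0, 0, 0]], [3, [0, 0, 0.08], [0, 0, 0]], [3, [0.0267, 0.0267, 0.1067], [0, 0, 0]], [3, [0.0667, 0.0667, 0.1067], [0, 0, 0]], [3, [0.1067, 0.1067, 0.1067], [0, 0, 0]], [3, [0.1467, 0.1533, 0.1067], [0, 0, 0]], [3, [0.1867, 0.1947, 0.1067], [0, 0, 0]], [3, [0.2053, 0.2147, 0.1067], [0, 0, 0]], [3, [0.2053, 0.2147, 0.1067], [0, 0, 0]], [3, [0.2053, 0.2147, 0.1067], [0, 0, 0]]])

```text
time_s: 5.9
tool_pos: [0.6254, 0.1413, 0.1035]
ee_rot: [0.707, 0.707, -0.001, 0.0]
contact_force: [-0.5, -0.6, -5.4]
width: 0.0323
finger_force: 61.1
```

Run:
```python
from h import *
s,o=wrist(); a=imaging.snapshot("scene"); b=imaging.snapshot("side")
print(o["tool_pos"],o["contact_force"],plate(s,.088))
i=np.hstack([s["color"][60:340,120:400],a["color"][100:240,240:380].repeat(2,0).repeat(2,1)]); cv2.imwrite("pics/w4.png",i[:,:,::-1])
```

```text
[0.62542193 0.14130973 0.10350798] [-0.46229542 -0.55237599 -5.42082815] [[6.268000e-01 8.310000e-02 5.701260e+01 6.270000e-01 9.310000e-02
  5.338050e+01]
 [6.265000e-01 1.401000e-01 1.316773e+02 6.264000e-01 1.402000e-01
  1.306011e+02]
 [5.033000e-01 2.490000e-01 4.342860e+01 5.006000e-01 2.515000e-01
  3.587000e+01]]
```

View pics/w4.png

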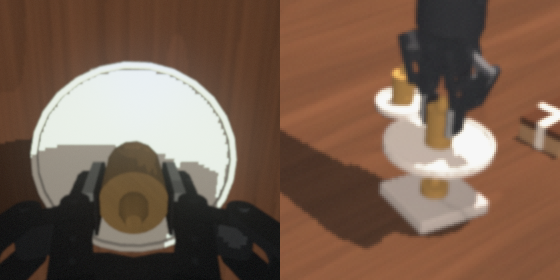

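The dish hangs level and sits centred over the foot.

To row units: -4.7 cm / 75 = -0.0627, -4.6 cm / 75 = -0.0613.

Emit:
drive_tool(targets=[[3, [0, 0, -0.02], [0, 0, 0]], [3, [0, 0, -0.04], [0, 0, 0]], [3, [0, 0, -0.0467], [0, 0, 0]], [3, [0, 0, -0.0507], [0, 0, 0]], [3, [0, 0, -0.0547], [0, 0, 0]], [3, [0, 0, -0.0587], [0, 0, 0]], [3, [0, 0, -0.0613], [0, 0, 0]], [3, [0, 0, -0.0627], [0, 0, 0]], [3, [0, 0, -0.0627], [0, 0, 0]]])

```text
time_s: 6.95
tool_pos: [0.6258, 0.1414, 0.0566]
ee_rot: [0.707, 0.707, -0.0, -0.0]
contact_force: [-0.9, -0.6, -4.8]
width: 0.0323
finger_force: 61.2
```

To row units: -0.2 cm / 75 = -0.0027, -0.15 cm / 75 = -0.002.

Emit:
drive_tool(targets=[[3, [0, 0, -0.0013], [0, 0, 0]], [3, [0, 0, -0.002], [0, 0, 0]], [3, [0, 0, -0.0027], [0, 0, 0]], [3, [0, 0, -0.0027], [0, 0, 0]]])

```text
time_s: 7.35
tool_pos: [0.6259, 0.1414, 0.055]
ee_rot: [0.707, 0.707, 0.0, -0.0]
contact_force: [-3.2, -0.1, 4.2]
width: 0.0325
finger_force: 62.3
```

To row units: 12 cm / 75 = 0.16, 8 cm / 75 = 0.1067.

Emit:
drive_tool(targets=[[4, [0, 0, -0.0013], [0, 0, 0]], [4.5, [0, 0, -0.0013], [0, 0, 0]], [6, [0, 0, -0.0013], [0, 0, 0]], [7.5, [0, 0, 0], [0, 0, 0]], [8, [0, 0, 0], [0, 0, 0]], [8, [0, 0, 0.0133], [0, 0, 0]], [8, [0, 0, 0.0533], [0, 0, 0]], [8, [0, 0, 0.1067], [0, 0, 0]], [8, [0, 0, 0.16], [0, 0, 0]], [8, [0, 0, 0.16], [0, 0, 0]], [8, [0, 0, 0.16], [0, 0, 0]]])

```text
time_s: 8.45
tool_pos: [0.6261, 0.1416, 0.1759]
ee_rot: [0.707, 0.707, 0.001, 0.0]
contact_force: [0.0, -0.2, -0.8]
width: 0.0801
finger_force: 0.0
```

Run:
```python
from h import *
s,o=wrist(); a=imaging.snapshot("scene"); b=imaging.snapshot("side")
print(o["tool_pos"],plate(s,.042)); np.save("pics/w5.npy",s,allow_pickle=True)
i=np.hstack([s["color"][60:340,120:400],a["color"][100:240,240:380].repeat(2,0).repeat(2,1)]); cv2.imwrite("pics/w5.png",i[:,:,::-1])
```

```text
[0.6261396  0.14157387 0.1758943 ] [[ 9.269000e-01 -1.560000e-02  4.064290e+01  9.276000e-01 -1.620000e-02
   3.757520e+01]
 [ 9.194000e-01  7.940000e-02  6.296770e+01  9.232000e-01  7.830000e-02
   5.974810e+01]
 [ 6.268000e-01  1.409000e-01  1.317912e+02  6.271000e-01  1.413000e-01
   1.306615e+02]
 [ 4.456000e-01  2.740000e-01  7.333690e+01  4.451000e-01  2.749000e-01
   7.184290e+01]]
```

View pics/w5.png

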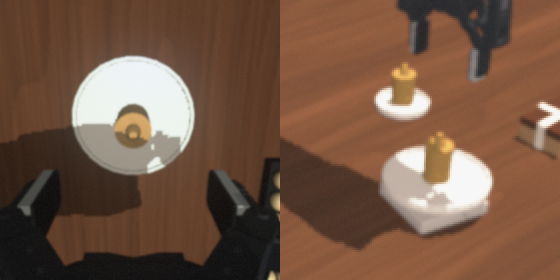

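The large dish is seated level on the foot, centre (0.627, 0.141). Next is the medium dish.

To row units: -47 cm / 75 = -0.6267, -17.9 cm / 75 = -0.2387.

Emit:
drive_tool(targets=[[8, [-0.02, -0.0533, 0.0267], [0, 0, 0]], [8, [-0.04, -0.1067, 0.0267], [0, 0, 0]], [8, [-0.0667, -0.1667, 0.0267], [0, 0, 0]], [8, [-0.0867, -0.2267, 0.0267], [0, 0, 0]], [8, [-0.1067, -0.2867, 0.0267], [0, 0, 0]], [8, [-0.1333, -0.3467, 0.0267], [0, 0, 0]], [8, [-0.1533, -0.4067, 0.0267], [0, 0, 0]], [8, [-0.1733, -0.4667, 0.0267], [0, 0, 0]], [8, [-0.2, -0.5267, 0.0267], [0, 0, 0]], [8, [-0.2267, -0.5867, 0], [0, 0, 0]], [8, [-0.2387, -0.6267, -0.04], [0, 0, 0]], [8, [-0.2387, -0.6267, -0.08], [0, 0, 0]]])

```text
time_s: 9.8
tool_pos: [0.4439, -0.3331, 0.1133]
ee_rot: [0.709, 0.705, -0.001, 0.0]
contact_force: [0.9, 1.2, 0.5]
width: 0.08
finger_force: 0.0
```

Emit:
drive_tool(targets=[[8, [0, 0, 0], [0, 0, 0]], [8, [0, 0, 0], [0, 0, 0]], [8, [0, 0, 0], [0, 0, 0]]])

```text
time_s: 10.1
tool_pos: [0.4477, -0.3283, 0.1158]
ee_rot: [0.707, 0.708, 0.0, 0.001]
contact_force: [-0.1, 0.2, -0.1]
width: 0.0797
finger_force: 0.0
```

Run:
```python
from h import *
s,o=wrist(); print(o["tool_pos"],o["joint_pos"].round(2),plate(s,.012))
```

```text
[ 0.44774807 -0.32826106  0.11582479] [ 0.08  0.51  0.63  1.91 -0.39  0.85  0.92] [[  0.6931  -0.4208  68.8172   0.6933  -0.4206  67.8308]
 [  0.5464  -0.3995  60.961    0.5334  -0.4081  65.1734]
 [  0.351   -0.3996  59.7149   0.357   -0.4035  58.0493]
 [  0.6429  -0.3856  87.6557   0.6421  -0.3867  78.6201]
 [  0.4458  -0.3268 116.5756   0.4487  -0.3235 108.0284]]
```

Run:
```python
from h import *
s,o=wrist(); h=cv2.cvtColor(s["color"],cv2.COLOR_RGB2HSV); m=cv2.inRange(h,(0,0,110),(180,75,255))
for lo in (130,150): print(plate(s,.012,lo=lo)[-1])
i=np.hstack([s["color"][60:340,120:400],np.repeat(m[60:340,120:400,None],3,2)]); cv2.imwrite("pics/w6.png",i[:,:,::-1])
```

```text
[  0.4502  -0.3252 110.1022   0.4501  -0.3236 106.1357]
[  0.4501  -0.3231 106.0223   0.45    -0.3231 105.2743]
```

View pics/w6.png

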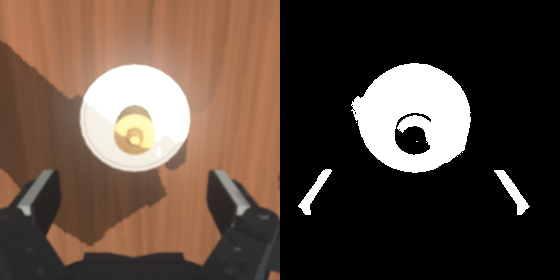

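The medium dish is clear at (255,178) full-frame. The 150-threshold fit gives (0.450, -0.323).

To row units: -9.1 cm / 75 = -0.1213, -8.7 cm / 75 = -0.116.

Emit:
drive_tool(targets=[[8, [0.0027, 0.0067, -0.0133], [0, 0, 0]], [8, [0.0027, 0.0067, -0.0533], [0, 0, 0]], [8, [0.0027, 0.0067, -0.0933], [0, 0, 0]], [8, [0.0027, 0.0067, -0.116], [0, 0, 0]], [8, [0.0027, 0.0067, -0.1213], [0, 0, 0]], [3, [0.0027, 0.0067, -0.1213], [0, 0, 0]], [3, [0.0027, 0.0067, -0.1213], [0, 0, 0]], [3, [0.0027, 0.0067, -0.1213], [0, 0, 0]], [3, [0.0027, 0.0067, -0.1213], [0, 0, 0]], [3, [0.0027, 0.0067, -0.1213], [0, 0, 0]], [3, [0.0027, 0.0067, -0.1213], [0, 0, 0]]])

```text
time_s: 11.3
tool_pos: [0.4494, -0.3239, 0.0248]
ee_rot: [0.707, 0.707, 0.0, 0.001]
contact_force: [-1.7, 1.7, 11.9]
width: 0.0324
finger_force: 58.5
```

To row units: 29 cm / 75 = 0.3867, 25 cm / 75 = 0.3333.

Emit:
drive_tool(targets=[[3, [0, 0, 0.0067], [0, 0, 0]], [3, [0, 0, 0.0267], [0, 0, 0]], [3, [0, 0, 0.0667], [0, 0, 0]], [3, [0, 0, 0.1067], [0, 0, 0]], [3, [0.0133, 0.0267, 0.1467], [0, 0, 0]], [3, [0.0267, 0.0667, 0.1733], [0, 0, 0]], [3, [0.0467, 0.12, 0.1733], [0, 0, 0]], [3, [0.0667, 0.1733, 0.1733], [0, 0, 0]], [3, [0.0867, 0.2267, 0.1733], [0, 0, 0]], [3, [0.1067, 0.28, 0.1733], [0, 0, 0]], [3, [0.1267, 0.3333, 0.1733], [0, 0, 0]], [3, [0.1467, 0.3867, 0.1733], [0, 0, 0]]])

```text
time_s: 12.5
tool_pos: [0.5592, -0.0319, 0.1549]
ee_rot: [0.707, 0.707, 0.0, 0.0]
contact_force: [1.3, -1.3, -2.6]
width: 0.0322
finger_force: 59.9
```

To row units: 17.4 cm / 75 = 0.232, 15.5 cm / 75 = 0.2067.

Emit:
drive_tool(targets=[[3, [0.02, 0.0533, 0], [0, 0, 0]], [3, [0.04, 0.1067, 0], [0, 0, 0]], [3, [0.06, 0.16, 0], [0, 0, 0]], [3, [0.08, 0.2067, 0], [0, 0, 0]], [3, [0.0893, 0.232, 0], [0, 0, 0]], [3, [0.0893, 0.232, 0], [0, 0, 0]], [3, [0.0893, 0.232, 0], [0, 0, 0]], [3, [0.0893, 0.232, 0], [0, 0, 0]]])

```text
time_s: 13.3
tool_pos: [0.6256, 0.1389, 0.1542]
ee_rot: [0.708, 0.706, -0.0, 0.0]
contact_force: [-0.7, 0.3, -2.9]
width: 0.0325
finger_force: 60.0
```

Run:
```python
from h import *
s,o=wrist(); z=o["tool_pos"][2]-.0248+.012; print(o["tool_pos"],z,o["contact_force"])
for lo in (90,110,130,150): print([r for r in plate(s,z,lo=lo) if abs(r[1]-.14)<.03 and r[2]>80])
a=imaging.snapshot("scene");i=np.hstack([s["color"][60:340,120:400],a["color"][80:220,240:380].repeat(2,0).repeat(2,1)]); cv2.imwrite("pics/w7.png",i[:,:,::-1])
```

```text
[0.6256465  0.13885052 0.15416664] 0.14136663554551657 [-0.65289213  0.28956791 -2.85510912]
[array([  0.6267,   0.1506, 113.6206,   0.6263,   0.1509, 106.2705])]
[array([  0.6269,   0.1507, 113.3264,   0.6263,   0.1511, 106.1092])]
[array([  0.6267,   0.1509, 112.0874,   0.6262,   0.1509, 106.2281])]
[array([  0.6291,   0.1548, 104.5848,   0.6278,   0.1547,  99.9577])]
```

View pics/w7.png

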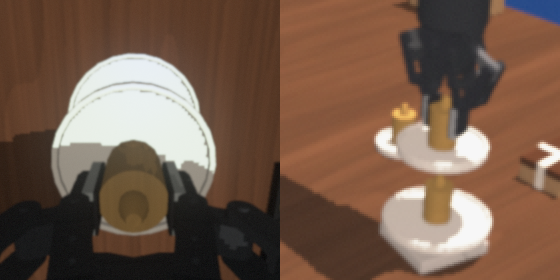

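The medium dish hangs level above the large one, and the lower plate's rim shows behind it. I correct y by 1.5 mm and lower it.

To row units: -4.4 cm / 75 = -0.0587, 0.15 cm / 75 = 0.002.

Emit:
drive_tool(targets=[[3, [0, 0.002, -0.0133], [0, 0, 0]], [3, [0, 0.002, -0.032], [0, 0, 0]], [3, [0, 0.002, -0.0413], [0, 0, 0]], [3, [0, 0.002, -0.0453], [0, 0, 0]], [3, [0, 0.002, -0.0493], [0, 0, 0]], [3, [0, 0.002, -0.0533], [0, 0, 0]], [3, [0, 0.002, -0.056], [0, 0, 0]], [3, [0, 0.002, -0.0573], [0, 0, 0]], [3, [0, 0.002, -0.0587], [0, 0, 0]], [3, [0, 0.002, -0.0587], [0, 0, 0]]])

```text
time_s: 14.4
tool_pos: [0.6258, 0.1419, 0.1096]
ee_rot: [0.707, 0.707, -0.0, -0.0]
contact_force: [-0.0, -0.4, -2.1]
width: 0.0322
finger_force: 60.0
```

To row units: -0.15 cm / 75 = -0.002, -0.1 cm / 75 = -0.0013.

Emit:
drive_tool(targets=[[3, [0, 0, -0.0007], [0, 0, 0]], [3, [0, 0, -0.0013], [0, 0, 0]], [3, [0, 0, -0.002], [0, 0, 0]], [3, [0, 0, -0.002], [0, 0, 0]]])

```text
time_s: 14.8
tool_pos: [0.6261, 0.142, 0.1088]
ee_rot: [0.707, 0.707, 0.0, 0.0]
contact_force: [-3.1, -0.1, 8.5]
width: 0.0326
finger_force: 61.0
```

To row units: 12 cm / 75 = 0.16, 8 cm / 75 = 0.1067.

Emit:
drive_tool(targets=[[4, [0, 0, -0.0007], [0, 0, 0]], [4.5, [0, 0, -0.0007], [0, 0, 0]], [6, [0, 0, -0.0007], [0, 0, 0]], [7.5, [0, 0, 0], [0, 0, 0]], [8, [0, 0, 0], [0, 0, 0]], [8, [0, 0, 0.0133], [0, 0, 0]], [8, [0, 0, 0.0533], [0, 0, 0]], [8, [0, 0, 0.1067], [0, 0, 0]], [8, [0, 0, 0.16], [0, 0, 0]], [8, [0, 0, 0.16], [0, 0, 0]], [8, [0, 0, 0.16], [0, 0, 0]]])

```text
time_s: 15.9
tool_pos: [0.6261, 0.142, 0.2293]
ee_rot: [0.707, 0.707, 0.001, 0.0]
contact_force: [1.0, -0.7, -0.7]
width: 0.0804
finger_force: 0.0
```

Run:
```python
from h import *
s,o=wrist(); print(o["tool_pos"])
a=imaging.snapshot("scene");i=np.hstack([s["color"][60:340,120:400],a["color"][80:220,240:380].repeat(2,0).repeat(2,1)]); cv2.imwrite("pics/w8.png",i[:,:,::-1])
np.save("pics/w8.npy",s,allow_pickle=True)
for lo in (150,180,200): print([r for r in plate(s,.096,lo=lo) if abs(r[1]-.14)<.03 and r[2]>80])
```

```text
[0.62609195 0.1419999  0.22934465]
[array([  0.6272,   0.1491, 117.1818,   0.6271,   0.1495, 113.8204]), array([8.946000e-01, 1.495000e-01, 1.593764e+02, 8.975000e-01,
       1.470000e-01, 1.540415e+02])]
[array([  0.6269,   0.1493, 115.0409,   0.627 ,   0.1498, 112.0193]), array([8.946000e-01, 1.495000e-01, 1.593764e+02, 8.957000e-01,
       1.494000e-01, 1.575631e+02])]
[array([  0.6277,   0.1519, 110.5375,   0.6279,   0.1553, 105.1299]), array([8.946000e-01, 1.494000e-01, 1.590663e+02, 8.948000e-01,
       1.490000e-01, 1.574181e+02])]
```

View pics/w8.png

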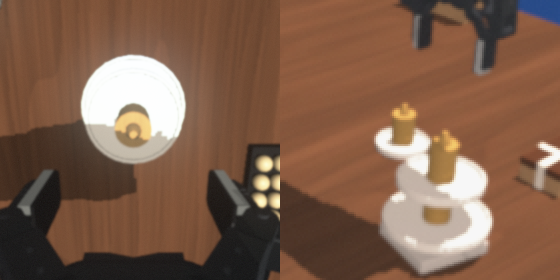

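The medium dish is seated level, with its shoulder near full-frame (252,187). Next is the small dish.

To row units: -19.8 cm / 75 = -0.264, -17.5 cm / 75 = -0.2333.

Emit:
drive_tool(targets=[[8, [-0.0467, 0.0333, 0], [0, 0, 0]], [8, [-0.0933, 0.0667, 0], [0, 0, 0]], [8, [-0.14, 0.1, 0], [0, 0, 0]], [8, [-0.1867, 0.1333, 0], [0, 0, 0]], [8, [-0.2333, 0.1667, -0.0133], [0, 0, 0]], [8, [-0.264, 0.1867, -0.0533], [0, 0, 0]], [8, [-0.264, 0.1867, -0.1067], [0, 0, 0]], [8, [-0.264, 0.1867, -0.1467], [0, 0, 0]], [8, [-0.264, 0.1867, -0.1467], [0, 0, 0]], [8, [-0.264, 0.1867, -0.1467], [0, 0, 0]], [8, [-0.264, 0.1867, -0.1467], [0, 0, 0]]])

```text
time_s: 17.1
tool_pos: [0.4286, 0.2821, 0.1194]
ee_rot: [0.707, 0.707, 0.001, 0.0]
contact_force: [0.1, -0.4, 0.7]
width: 0.08
finger_force: 0.0
```

Run:
```python
from h import *
s,o=wrist(); print(o["tool_pos"],o["joint_pos"].round(2))
for lo in (90,110,130,150,180): print([r for r in plate(s,.012,lo=lo) if abs(r[1]-.28)<.04 and r[2]>60])
s=np.load("pics/w8.npy",allow_pickle=True).item(); print(plane(s,[(253,193)],.152),plane(s,[(252,187)],.138),plane(s,[(252.5,190)],.138))
```

```text
[0.42856997 0.28208234 0.11937628] [-1.08  0.41  0.53  2.   -0.28  0.8  -0.39]
[array([ 0.4251,  0.2802, 86.3063,  0.4238,  0.2823, 81.0248])]
[array([ 0.4251,  0.2802, 86.3063,  0.4238,  0.2823, 81.0248])]
[array([ 0.4233,  0.2829, 80.5226,  0.4234,  0.2829, 79.8699])]
[array([ 0.4233,  0.283 , 80.2831,  0.4234,  0.2832, 79.4542])]
[array([ 0.4234,  0.2836, 79.4608,  0.4235,  0.2835, 78.8538])]
[[0.62693009 0.14317854 0.152     ]] [[0.62604467 0.1444421  0.138     ]] [[0.62649374 0.14161801 0.138     ]]
```

To row units: -9.45 cm / 75 = -0.126, -9 cm / 75 = -0.12.

Emit:
drive_tool(targets=[[8, [-0.0067, 0.0013, -0.0133], [0, 0, 0]], [8, [-0.0067, 0.0013, -0.0533], [0, 0, 0]], [8, [-0.0067, 0.0013, -0.0933], [0, 0, 0]], [8, [-0.0067, 0.0013, -0.12], [0, 0, 0]], [8, [-0.0067, 0.0013, -0.126], [0, 0, 0]], [3, [-0.0067, 0.0013, -0.126], [0, 0, 0]], [3, [-0.0067, 0.0013, -0.126], [0, 0, 0]], [3, [-0.0067, 0.0013, -0.126], [0, 0, 0]], [3, [-0.0067, 0.0013, -0.126], [0, 0, 0]], [3, [-0.0067, 0.0013, -0.126], [0, 0, 0]], [3, [-0.0067, 0.0013, -0.126], [0, 0, 0]]])

```text
time_s: 18.25
tool_pos: [0.4233, 0.2834, 0.0248]
ee_rot: [0.707, 0.707, 0.001, -0.0]
contact_force: [-2.5, -0.8, 13.6]
width: 0.0325
finger_force: 58.4
```

To row units: 19 cm / 75 = 0.2533, 18 cm / 75 = 0.24.

Emit:
drive_tool(targets=[[3, [0, 0, 0.0067], [0, 0, 0]], [3, [0, 0, 0.0267], [0, 0, 0]], [3, [0, 0, 0.0667], [0, 0, 0]], [3, [0, 0, 0.12], [0, 0, 0]], [3, [0, 0, 0.1733], [0, 0, 0]], [3, [0, 0, 0.22], [0, 0, 0]], [3, [0.02, -0.0133, 0.24], [0, 0, 0]], [3, [0.0667, -0.0467, 0.24], [0, 0, 0]], [3, [0.12, -0.08, 0.24], [0, 0, 0]], [3, [0.1667, -0.116, 0.24], [0, 0, 0]], [3, [0.2133, -0.1467, 0.24], [0, 0, 0]], [3, [0.2533, -0.1733, 0.24], [0, 0, 0]]])

```text
time_s: 19.45
tool_pos: [0.6142, 0.1511, 0.2049]
ee_rot: [0.707, 0.707, 0.0, 0.0]
contact_force: [0.1, 1.0, -0.9]
width: 0.0322
finger_force: 60.1
```

To row units: 1.3 cm / 75 = 0.0173, -1.1 cm / 75 = -0.0147.

Emit:
drive_tool(targets=[[3, [0.0173, -0.0147, 0], [0, 0, 0]], [3, [0.0173, -0.0147, 0], [0, 0, 0]], [3, [0.0173, -0.0147, 0], [0, 0, 0]], [3, [0.0173, -0.0147, 0], [0, 0, 0]], [3, [0.0173, -0.0147, 0], [0, 0, 0]], [3, [0.0173, -0.0147, 0], [0, 0, 0]]])

```text
time_s: 20.05
tool_pos: [0.6254, 0.1426, 0.2039]
ee_rot: [0.707, 0.707, 0.0, -0.0]
contact_force: [0.2, 0.1, -2.4]
width: 0.0324
finger_force: 60.2
```

Run:
```python
from h import *
s,o=wrist(); print(o["tool_pos"],o["contact_force"])
a=imaging.snapshot("scene");i=np.hstack([s["color"][60:340,120:400],a["color"][60:200,240:380].repeat(2,0).repeat(2,1)]); cv2.imwrite("pics/w9.png",i[:,:,::-1])
```

```text
[0.62540791 0.14263203 0.20386039] [ 0.21989802  0.09839843 -2.38031488]
```

View pics/w9.png

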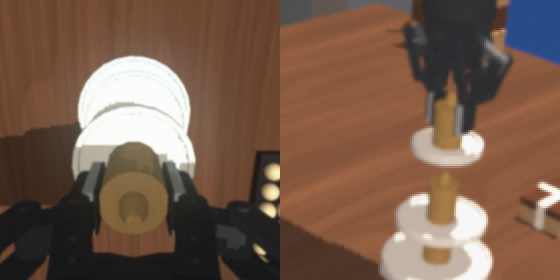

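The small dish hangs level straight above the medium spigot. Lowering.

To row units: -4 cm / 75 = -0.0533, -2.7 cm / 75 = -0.036.

Emit:
drive_tool(targets=[[3, [0.0007, 0, -0.0133], [0, 0, 0]], [3, [0.0007, 0, -0.0293], [0, 0, 0]], [3, [0.0007, 0, -0.036], [0, 0, 0]], [3, [0.0007, 0, -0.04], [0, 0, 0]], [3, [0.0007, 0, -0.044], [0, 0, 0]], [3, [0.0007, 0, -0.048], [0, 0, 0]], [3, [0.0007, 0, -0.0507], [0, 0, 0]], [3, [0.0007, 0, -0.052], [0, 0, 0]], [3, [0.0007, 0, -0.0533], [0, 0, 0]], [3, [0.0007, 0, -0.0533], [0, 0, 0]]])

```text
time_s: 21.15
tool_pos: [0.6263, 0.142, 0.1636]
ee_rot: [0.707, 0.707, -0.0, -0.0]
contact_force: [0.2, 0.8, -2.4]
width: 0.0325
finger_force: 60.2
```

To row units: -0.15 cm / 75 = -0.002, -0.1 cm / 75 = -0.0013.

Emit:
drive_tool(targets=[[3, [0, 0, -0.0007], [0, 0, 0]], [3, [0, 0, -0.0013], [0, 0, 0]], [3, [0, 0, -0.002], [0, 0, 0]], [3, [0, 0, -0.002], [0, 0, 0]]])

```text
time_s: 21.55
tool_pos: [0.6267, 0.142, 0.1629]
ee_rot: [0.707, 0.707, 0.0, 0.0]
contact_force: [-2.3, -0.1, 7.0]
width: 0.0321
finger_force: 61.0
```

To row units: 12 cm / 75 = 0.16, 8 cm / 75 = 0.1067.

Emit:
drive_tool(targets=[[4, [0, 0, -0.0007], [0, 0, 0]], [4.5, [0, 0, -0.0007], [0, 0, 0]], [6, [0, 0, -0.0007], [0, 0, 0]], [7.5, [0, 0, 0], [0, 0, 0]], [8, [0, 0, 0], [0, 0, 0]], [8, [0, 0, 0.0133], [0, 0, 0]], [8, [0, 0, 0.0533], [0, 0, 0]], [8, [0, 0, 0.1067], [0, 0, 0]], [8, [0, 0, 0.16], [0, 0, 0]], [8, [0, 0, 0.16], [0, 0, 0]], [8, [0, 0, 0.16], [0, 0, 0]]])

```text
time_s: 22.65
tool_pos: [0.6266, 0.1419, 0.2833]
ee_rot: [0.707, 0.707, 0.001, 0.0]
contact_force: [-0.4, -0.3, -0.6]
width: 0.0801
finger_force: 0.0
```

Run:
```python
from h import *
s,o=wrist(); print(o["tool_pos"])
a=imaging.snapshot("scene");i=np.hstack([s["color"][120:260,180:320].repeat(2,0).repeat(2,1),a["color"][80:220,240:380].repeat(2,0).repeat(2,1)]); cv2.imwrite("pics/w10.png",i[:,:,::-1])
np.save("pics/w10.npy",s,allow_pickle=True)
```

```text
[0.62655856 0.14190305 0.28329032]
```

View pics/w10.png

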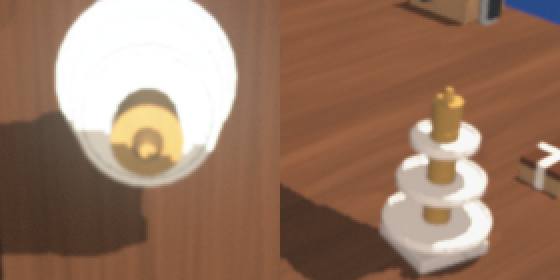

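All three tiers are seated and level. The small dish's shoulder disc is centred at full-frame (253.5,190.5). Now the finial.

To row units: -32.5 cm / 75 = -0.4333, -29.5 cm / 75 = -0.3933.

Emit:
drive_tool(targets=[[6, [0.0067, -0.0533, 0], [0, 0, 0]], [6, [0.0133, -0.1067, 0], [0, 0, 0]], [6, [0.02, -0.1667, 0], [0, 0, 0]], [6, [0.0267, -0.2267, -0.0133], [0, 0, 0]], [6, [0.0333, -0.2867, -0.0533], [0, 0, 0]], [6, [0.04, -0.3467, -0.0933], [0, 0, 0]], [6, [0.0467, -0.3933, -0.1333], [0, 0, 0]], [6, [0.0533, -0.4333, -0.1733], [0, 0, 0]], [6, [0.0533, -0.4333, -0.2], [0, 0, 0]], [6, [0.0533, -0.4333, -0.2], [0, 0, 0]], [6, [0.0533, -0.4333, -0.2], [0, 0, 0]], [6, [0.0533, -0.4333, -0.2], [0, 0, 0]]])

```text
time_s: 23.95
tool_pos: [0.667, -0.1822, 0.1334]
ee_rot: [0.707, 0.708, 0.0, 0.0]
contact_force: [0.1, 0.3, 0.1]
width: 0.0598
finger_force: 0.0
```

Run:
```python
from h import *
s,o=wrist(); print(o["tool_pos"],o["joint_pos"].round(2)); np.save("pics/w11.npy",s,allow_pickle=True)
cv2.imwrite("pics/w11.png",s["color"][:,:,::-1])
print(brassb(s,.022,(15,110,100)))
s=np.load("pics/w10.npy",allow_pickle=True).item(); print(plane(s,[(253.5,190.5)],.192))
```

```text
[ 0.66699648 -0.18221933  0.13335563] [-0.17  0.71  0.61  1.53 -0.44  1.04  0.55]
[[ 2.476478e+02  2.525399e+02  2.473020e+01  3.561790e+01  6.623000e-01
  -2.576000e-01]
 [ 3.243555e+02  1.950511e+02  2.760280e+01  3.392280e+01  7.384000e-01
  -1.939000e-01]
 [ 2.530428e+02  1.821059e+02  3.620650e+01  3.973240e+01  6.679000e-01
  -1.807000e-01]]
[[0.62786064 0.14105712 0.192     ]]
```

View pics/w11.png

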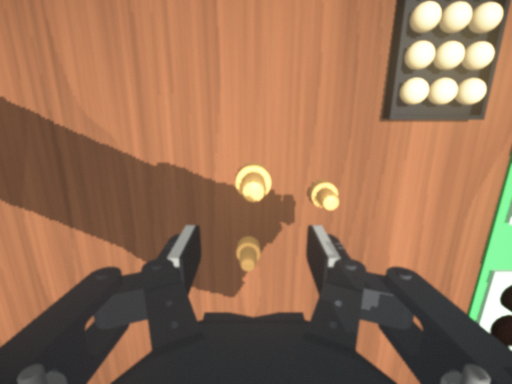

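The largest finial's base ring is centred at (253,182), with the knob top near (254,190). The smaller ones are at (325,196) and (248,253), clear of the fingers.

Run:
```python
from h import *
s=np.load("pics/w11.npy",allow_pickle=True).item(); c=s["color"][155:212,225:283]
print(plane(s,[(253,181.5)],.022),plane(s,[(254,190)],.051))
h=cv2.cvtColor(s["color"],cv2.COLOR_RGB2HSV); print(h[160:208:2,253].tolist())
```

```text
[[ 0.66782809 -0.18011789  0.022     ]] [[ 0.66867527 -0.17996039  0.051     ]]
[[12, 135, 206], [14, 134, 202], [17, 135, 213], [27, 95, 255], [30, 67, 255], [29, 82, 255], [19, 130, 237], [17, 135, 215], [18, 133, 223], [19, 130, 235], [21, 123, 246], [29, 74, 255], [30, 38, 255], [30, 42, 255], [30, 48, 255], [30, 55, 255], [30, 60, 255], [30, 64, 255], [29, 72, 255], [25, 105, 254], [18, 132, 230], [16, 135, 161], [13, 130, 129], [13, 134, 126]]
```

To row units: -8 cm / 75 = -0.1067, -6 cm / 75 = -0.08.

Emit:
drive_tool(targets=[[6, [0.0013, 0.0013, -0.04], [0, 0, 0]], [6, [0.0013, 0.0013, -0.08], [0, 0, 0]], [6, [0.0013, 0.0013, -0.1067], [0, 0, 0]], [6, [0.0013, 0.0013, -0.1067], [0, 0, 0]], [6, [0.0013, 0.0013, -0.1067], [0, 0, 0]]])

```text
time_s: 24.5
tool_pos: [0.6679, -0.1819, 0.0534]
ee_rot: [0.707, 0.707, 0.0, 0.0]
contact_force: [-0.5, 0.5, 0.6]
width: 0.0597
finger_force: 0.0
```

To row units: -2.9 cm / 75 = -0.0387, -2.2 cm / 75 = -0.0293.

Emit:
drive_tool(targets=[[6, [0, 0.0027, -0.0133], [0, 0, 0]], [6, [0, 0.0027, -0.0293], [0, 0, 0]], [6, [0, 0.0027, -0.0387], [0, 0, 0]], [6, [0, 0.0027, -0.0387], [0, 0, 0]], [2, [0, 0.0027, -0.0387], [0, 0, 0]], [2, [0, 0.0027, -0.0387], [0, 0, 0]], [2, [0, 0.0027, -0.0387], [0, 0, 0]], [2, [0, 0.0027, -0.0387], [0, 0, 0]], [2, [0, 0.0027, -0.0387], [0, 0, 0]]])

```text
time_s: 25.4
tool_pos: [0.6676, -0.1803, 0.0236]
ee_rot: [0.707, 0.707, 0.0, 0.0]
contact_force: [-1.7, 0.4, 6.2]
width: 0.0223
finger_force: 59.2
```

To row units: 23.5 cm / 75 = 0.3133, 21 cm / 75 = 0.28.

Emit:
drive_tool(targets=[[2, [0, 0, 0.0067], [0, 0, 0]], [2, [0, 0, 0.0267], [0, 0, 0]], [2, [0, 0, 0.0667], [0, 0, 0]], [2, [0, 0, 0.12], [0, 0, 0]], [2, [0, 0, 0.1733], [0, 0, 0]], [2, [0, 0, 0.2267], [0, 0, 0]], [2, [0, 0, 0.28], [0, 0, 0]], [2, [-0.0067, 0.0267, 0.3133], [0, 0, 0]], [2, [-0.0133, 0.08, 0.3133], [0, 0, 0]], [2, [-0.02, 0.1333, 0.3133], [0, 0, 0]], [2, [-0.0267, 0.1867, 0.3133], [0, 0, 0]], [2, [-0.0333, 0.24, 0.3133], [0, 0, 0]]])

```text
time_s: 26.6
tool_pos: [0.6417, 0.0013, 0.2593]
ee_rot: [0.707, 0.707, 0.0, 0.0]
contact_force: [0.9, -0.3, -1.4]
width: 0.0221
finger_force: 58.9
```

To row units: 14.2 cm / 75 = 0.1893, -1.4 cm / 75 = -0.0187.

Emit:
drive_tool(targets=[[2, [-0.0067, 0.0533, 0], [0, 0, 0]], [2, [-0.0133, 0.1067, 0], [0, 0, 0]], [2, [-0.0187, 0.16, 0], [0, 0, 0]], [2, [-0.0213, 0.1893, 0], [0, 0, 0]], [2, [-0.0213, 0.1893, 0], [0, 0, 0]], [2, [-0.0213, 0.1893, 0], [0, 0, 0]], [2, [-0.0213, 0.1893, 0], [0, 0, 0]], [2, [-0.0213, 0.1893, 0], [0, 0, 0]], [2, [-0.0213, 0.1893, 0], [0, 0, 0]]])

```text
time_s: 27.5
tool_pos: [0.6264, 0.141, 0.2582]
ee_rot: [0.708, 0.707, -0.0, 0.0]
contact_force: [0.5, 0.0, -0.9]
width: 0.0221
finger_force: 58.9
```

Run:
```python
from h import *
s,o=wrist(); print(o["tool_pos"],o["contact_force"])
a=imaging.snapshot("scene");b=imaging.snapshot("side");i=np.hstack([s["color"][60:340,120:400],a["color"][60:200,240:380].repeat(2,0).repeat(2,1)]); cv2.imwrite("pics/w12.png",i[:,:,::-1])
```

```text
[0.62638566 0.14101001 0.25822164] [ 0.454441    0.04845232 -0.88069233]
```

View pics/w12.png

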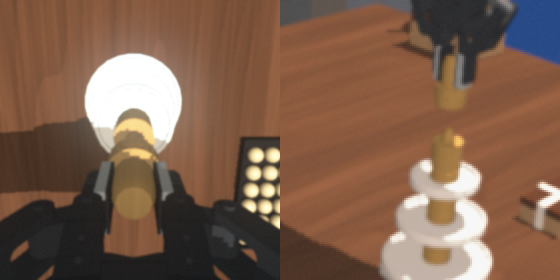

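The finial hangs upright above the top spigot. Lowering.

To row units: -4.1 cm / 75 = -0.0547, 0.05 cm / 75 = 0.0007.

Emit:
drive_tool(targets=[[2, [0.0007, 0, -0.0133], [0, 0, 0]], [2, [0.0007, 0, -0.0293], [0, 0, 0]], [2, [0.0007, 0, -0.0373], [0, 0, 0]], [2, [0.0007, 0, -0.0413], [0, 0, 0]], [2, [0.0007, 0, -0.0453], [0, 0, 0]], [2, [0.0007, 0, -0.0493], [0, 0, 0]], [2, [0.0007, 0, -0.052], [0, 0, 0]], [2, [0.0007, 0, -0.0533], [0, 0, 0]], [2, [0.0007, 0, -0.0547], [0, 0, 0]], [2, [0.0007, 0, -0.0547], [0, 0, 0]]])

```text
time_s: 28.65
tool_pos: [0.6268, 0.1419, 0.217]
ee_rot: [0.707, 0.707, -0.0, -0.0]
contact_force: [-0.2, 0.6, -0.6]
width: 0.022
finger_force: 58.9
```

To row units: -0.15 cm / 75 = -0.002, -0.1 cm / 75 = -0.0013.

Emit:
drive_tool(targets=[[2, [0, 0, -0.0007], [0, 0, 0]], [2, [0, 0, -0.0013], [0, 0, 0]], [2, [0, 0, -0.002], [0, 0, 0]], [2, [0, 0, -0.002], [0, 0, 0]]])

```text
time_s: 29.05
tool_pos: [0.6269, 0.1419, 0.2157]
ee_rot: [0.707, 0.707, 0.0, 0.0]
contact_force: [0.3, -0.6, 0.6]
width: 0.0219
finger_force: 59.0
```

To row units: -0.1 cm / 75 = -0.0013, -0.05 cm / 75 = -0.0007.

Emit:
drive_tool(targets=[[2, [0, 0, -0.0007], [0, 0, 0]], [2, [0, 0, -0.0013], [0, 0, 0]], [2, [0, 0, -0.0013], [0, 0, 0]]])

```text
time_s: 29.35
tool_pos: [0.6274, 0.1419, 0.2155]
ee_rot: [0.707, 0.707, 0.001, 0.0]
contact_force: [-0.4, 0.4, 9.5]
width: 0.0222
finger_force: 60.1
```

To row units: 12 cm / 75 = 0.16, 8 cm / 75 = 0.1067.

Emit:
drive_tool(targets=[[3, [0, 0, 0], [0, 0, 0]], [4, [0, 0, 0], [0, 0, 0]], [5, [0, 0, 0], [0, 0, 0]], [6, [0, 0, 0], [0, 0, 0]], [6, [0, 0, 0], [0, 0, 0]], [6, [0, 0, 0.0133], [0, 0, 0]], [6, [0, 0, 0.0533], [0, 0, 0]], [6, [0, 0, 0.1067], [0, 0, 0]], [6, [0, 0, 0.16], [0, 0, 0]], [6, [0, 0, 0.16], [0, 0, 0]], [6, [0, 0, 0.16], [0, 0, 0]]])

```text
time_s: 30.45
tool_pos: [0.627, 0.1418, 0.3359]
ee_rot: [0.707, 0.707, 0.001, 0.0]
contact_force: [0.2, 0.4, -0.6]
width: 0.0601
finger_force: 0.0
```

Run:
```python
from h import *
print(observe()["time_s"],observe()["width"])
a=imaging.snapshot("scene");b=imaging.snapshot("side");i=np.hstack([x[:,:].repeat(2,0).repeat(2,1) for x in (b["color"][80:220,200:340],a["color"][80:220,240:380])]); cv2.imwrite("pics/w13.png",i[:,:,::-1])
```

```text
30.45 0.06007043225576943
```

View pics/w13.png

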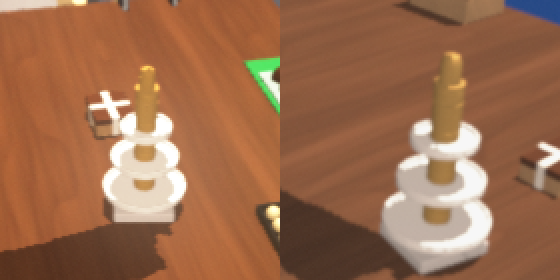

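Both views show the stand complete, straight and level with the gripper clear, so I hand it in.

```bash
python3 -c "
from plant import arm
print(arm.job_done())"
```

```text
the job is handed in; nothing more can be done
None
```

The stand is built and handed in: large, medium and small dishes and the largest finial are on the foot in order, each seated level and let go. The box and jar were not touched, and the robot's clock read about 30 s; the hand-in returned no verdict.

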